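# Close the canister with its inner lid and take the outer cap off

### The job

The two-part lid of the open coffee canister is snapped into the lid stand. By the knob rod of the inner lid, pull the whole lid set up out of the stand's catch with the outer cap still on it, and lower it onto the canister until the inner lid sits fully home in the mouth. Then take hold of the outer cap and lift it off alone, leaving the inner lid seated, and finish while still holding the cap upright in the gripper, about 10 cm above where it sat; do not drop the lids, do not shove or tip the canister, and leave the cup and the jar alone.

Things in the scene. Friction and masses are not known exactly. Their poses are not given: they have to be found in the camera images.
- canister: Open bare-metal canister, loose, about 0.6 kg, round and upright: body 64 mm across up to 50 mm height, tapering to a straight neck 52 mm across from 58 mm up to the rim at 80 mm; the mouth is 44 mm across and deeper than 60 mm. Origin: centre of its underside, z up.
- lid_stand: Lid stand, fixed: dark wooden foot 84 mm across, 11 mm high, and on it a bare-metal collar 54 mm across (bore 44), top edge at 30 mm. Two sprung balls in the collar catch a bead on the inner lid's plug: a straight upward pull of about 8 N (6 to 12) besides the weight frees it after about 7 mm. Stand and canister may swap places. Origin: centre of its underside, z up.
- inner_lid: Inner lid, bare metal, 0.16 kg: disc 52 mm across, 20 mm high; under it a plug 40 mm across with tapered foot, 16 mm long (2 mm clearance all round in the mouth); a knob rod up from its middle. Origin: centre of the disc's underside, the seat face, z up. In the stand it is 30 mm above the stand's origin; home on the canister 80 mm above the canister's origin, the disc resting on the rim.
- rod_grip (a point): On the axis of the inner lid's round upright rod (14 mm thick), 47 mm above the inner lid's origin, 22 mm above the nested cap's top; the rod ends 6.5 mm higher. The rod can be gripped here from above and carries the whole lid set, as the cap rests on the disc.
- outer_cap: Outer cap, plain wood, about 70 g: 60 mm across, 24 mm high, open below, fits loosely (1.5 mm all round) over the inner lid's disc; the rod stands up 28 mm through an 18 mm hole in its top. Origin: centre of the skirt's lower edge, z up; nested, 1 mm above the inner lid's origin. Only its weight holds it; it is clear of the rod's end once raised 55 mm.
- cap_top (a point): Centre of the cap's top face, 24 mm above its origin. The cap can be gripped from above across its 60 mm side wall, TCP about at this point, the rod standing between the fingers.
- cup: Bystander: off-white ceramic cup with ear, 65x83x53 mm, loose; leave alone. Origin: centre of its underside. The tall fixed coffee grinder stands farther left, around [0.37, 0.63]; a gripper that starts beside it moves clear to the right first.
- jar: Bystander: clear sugar jar with a yellow lid, 62 mm across, 110 mm high, loose; leave alone. Origin: centre of its underside.
- screen_edge (a point): Fixed point on the worktop at the foot of a clear upright acrylic screen (5 mm thick, over 1 m high), which crosses the worktop behind the work, parallel to the world's y axis at this x. To the right of this point (smaller y) it reaches down to the worktop; to the left it has a hatch 200 mm high. Everything handled stands on the robot's side of it; keep hand and wrist off it.
Not all that is in view belongs to the job. Of the things that look like the outer_cap, the smallest one is meant.

How it is judged:
On the way, in this order (a step that is already met when the one before it is completed fails the run):
1. the lid set is pulled out of the stand, the cap still nested on the inner lid (z of inner_lid in the frame of lid_stand above 0.055 m and z of outer_cap in the frame of inner_lid below 0.007 m), for 0.1 s.
2. the lid set is home on the canister, the cap still nested on the inner lid (z of inner_lid in the frame of canister between 0.077 and 0.083 m and horizontal distance between inner_lid and canister below 0.006 m and z of outer_cap in the frame of inner_lid below 0.007 m), for 0.2 s.
At the end, for the whole second after the job is handed in: The inner lid is home on the canister (3 mm in height, 6 mm off centre, 0.06 rad), the canister upright on the worktop, and the gripper holds the cap still, upright (0.35 rad), its lower edge over 150 mm above the worktop (it sat at 81 mm), touching neither lid, canister nor jar (z of inner_lid in the frame of canister between 0.077 and 0.083 m and horizontal distance between inner_lid and canister below 0.006 m and angle between the z axis of inner_lid and the z axis of canister, either way round below 0.06 rad and angle between canister's own z axis and vertical below 0.05 rad and height (world z) of canister below 0.005 m and height (world z) of outer_cap above 0.15 m and angle between outer_cap's own z axis and vertical below 0.35 rad and linear speed of outer_cap below 0.03 m/s and contact force between the fingers and outer_cap above 1 N and contact force between each of the fingers, outer_cap and inner_lid below 0.1 N and contact force between outer_cap and canister below 0.1 N and contact force between outer_cap and jar below 0.1 N); the arm keeps its last pose, push and grip.
It fails at once if the cap comes off the inner lid while the inner lid is not home on the canister (z of outer_cap in the frame of inner_lid above 0.016 m and (z of inner_lid in the frame of canister above 0.084 m or z of inner_lid in the frame of canister below 0.076 m or horizontal distance between inner_lid and canister above 0.008 m)).
It fails at once if the lid set is let go more than 20 mm above its seat (height (world z) of inner_lid above 0.1 m and contact force between the fingers and inner_lid below 0.05 N).
It fails at once if the canister is tipped (angle between canister's own z axis and vertical above 0.25 rad).
It fails at once if the canister is shoved more than 50 mm (distance of canister from where it was at the start of the episode above 0.05 m).
It fails at once if the cup or the jar is disturbed (moved more than 30 mm) (distance of any of cup, jar from where it was at the start of the episode above 0.03 m).
It also fails if it takes over 64 s, if anything falls off the work surface, if the arm or the gripper's body presses on something with over 40 N, if the wrist force passes 120 N, or if a joint passes its speed limit or range.

### The arm

A 6-joint arm with a two-finger parallel gripper is mounted at the origin on a cart in front of the work surface, level with it; the furniture and walls round the work are solid. World frame = base frame: x ahead of the robot, y to its left, z up, the work surface at z = 0. Lengths are in m, angles in rad, forces in N, time in s.
With the tool pointing down it reaches from about 0.275 to 0.875 m from the base axis. Payload 12.5 kg.
Tool frame: the origin (TCP) lies between the finger pads, 19 mm behind the fingertips; this is the grasp point; z points along the fingers, y is the line along which they close (so a half turn about z gives the same grasp; the last joint's range is limited). The gripper opens to 85 mm and grips with 20 to 120 N. Pads are 22 mm wide; open, the fingers measure 114 mm over their backs; the gripper's body (76 mm by 85 mm) begins 54 mm behind the grasp point. The pads swing forward as they close: fully open they stand 13 mm farther back than shut.
Start: joints at [1.088, 0.351, 1.652, -0, 1.139, -0.085], TCP at [0.213, 0.507, 0.25] pointing down, gripper open.
Joint ranges: [-2.75, 2.75], [-0.79, 2.1], [0.01, 2.65], [-1.57, 4.71], [0.07, 3.14], [-2.87, 2.87]. Speed limits (rad/s): [2.22, 2.22, 2.79, 3.14, 3.14, 3.14].

### API

Orientations are given as a 3x3 rotation matrix whose columns are the frame's x, y, z axes.
In Python, from cell import manip, vision, finish_job gives the robot as it stands.
- The arm moves only by the shell command python3 -m inch 'ROWS' [FORCE]. ROWS is JSON, a list of rows, each a list of 3 entries, a list of its own where there are three numbers: the finger opening in mm, from 0 to 85.4, then the shift along the tool's x, y, z in mm, then the turn, a rotation vector about the tool's x, y, z in rad. A call has exactly 8 rows; each row is the pose to reach, as a shift and turn from the pose commanded when the call began, along the tool's axes at that moment; what a row does not reach only later rows make up. A row lasts 1/8 s, in which the tool goes at most 62.5 mm and 10.7 degrees, less where a joint would pass 70% of its speed; a pose out of reach is approached as far as the arm can. A call with a gripper value outside its range is refused whole. The fingers move at their own pace and stop on an object; FORCE is the grip in N (left out, the last holds). Time passes only in rows, so rows that repeat a pose let the fingers close, or fill a call up. It gives the time, the measured TCP pose, the force, the opening and the grip force at its end, in the units of the state.
- manip.observe(): the state, without advancing time (a new reading comes with each control period).
- vision.grab_frame(name): name is "scene" or "top" or "wrist"; returns a dict with "color" (400x640x3 uint8, red, green, blue), "K" (3x3 intrinsics, pixels), "k1" (the pictures are not rectified: a ray, as slopes to the right and down, at radius r is drawn at 1 + k1 r^2 times it, then the intrinsics apply), "R" (3x3) and "t" (3): a world point X has camera coordinates R X + t; the wrist camera has in their place "tool_from_camera" (4x4, takes a point from camera to tool coordinates, whose origin is the TCP and whose axes are the flange's). Camera axes: x right, y down, z forward; pixel columns grow to the right and rows downward; lengths in m; the calibration is good to about 2 mm. A picture is of the moment at which its call begins: read the wrist's pose just before it. There is no depth.
- finish_job(): hands the job in; it is judged then, once.
The state is a dict: "clock": time; "joint_pos": joint angles; "joint_velocities": joint speeds; "joint_efforts": joint torques, N m; "tcp_pos": TCP position; "tcp_rot": TCP orientation; "wrist_force": force on the tool from outside, world axes, zero at the start; "moment": the same for the moment, N m; "width": opening from 0.0 (shut) to 1.0 (fully open); "finger_force": force on a finger pad.
Only numpy, scipy, OpenCV 4.12 (cv2) and the standard library are available. Lean on these libraries where they do the work, as an engineer would, in place of code of your own. Each camera call takes 0.05 s, during which the arm holds its last target. There are 200 camera calls.

## Working session

There is one attempt and no reset: what is moved stays moved. The work goes in short steps, Python scripts to look and compute and a shell command to move; the robot and the scene stay as the last step left them, time stands still between calls to the robot, and variables do not carry over. Pictures are saved under pics/ and viewed, at most 10 in all, crops included, and the job is handed in when it is done.

```bash
mkdir -p pics; ls; cat > h.py <<'E'
import numpy as np, cv2
from cell import manip, vision, finish_job
def grab(n):
    s=manip.observe(); f=vision.grab_frame(n); 
    if n=="wrist":
        T=np.array(f["tool_from_camera"]); Rt=np.array(s["tcp_rot"]); 
        Rc=Rt@T[:3,:3]; c=Rt@T[:3,3]+np.array(s["tcp_pos"])
        f["R"]=Rc.T; f["t"]=-Rc.T@c
    return f
def ray(f,u,v):
    K=np.array(f["K"]); xd=np.array([(u-K[0,2])/K[0,0],(v-K[1,2])/K[1,1]]); x=xd.copy()
    for _ in range(30): x=xd/(1+f["k1"]*(x@x))
    R=np.array(f["R"]); return -R.T@np.array(f["t"]), R.T@np.array([x[0],x[1],1])
def at_z(f,u,v,z):
    c,d=ray(f,u,v); return c+d*(z-c[2])/d[2]
def proj(f,X):
    X=np.array(f["R"])@np.array(X)+np.array(f["t"]); x=X[:2]/X[2]; x=x*(1+f["k1"]*(x@x)); K=np.array(f["K"])
    return np.array([K[0,0]*x[0]+K[0,2],K[1,1]*x[1]+K[1,2]])
E
python3 - <<'E'
from h import *
import pickle
F={n:grab(n) for n in("scene","top","wrist")}
pickle.dump(F,open("f0.pkl","wb"))
for n in F: cv2.imwrite(f"pics/{n}0.png",F[n]["color"][:,:,::-1]); print(n,F[n]["K"],F[n]["k1"],-np.array(F[n]["R"]).T@F[n]["t"])
print(manip.observe())
E
```

```text
pics
scene [[481.68588284   0.         324.70317299]
 [  0.         481.68588284 210.55038409]
 [  0.           0.           1.        ]] -0.07396762000692202 [-0.37572799 -0.84243514  0.97376946]
top [[488.42830365   0.         323.00773085]
 [  0.         488.42830365 200.59524439]
 [  0.           0.           1.        ]] 0.03077116179287643 [0.35038794 0.05107828 1.40828122]
wrist [[281.49897308   0.         317.06402027]
 [  0.         281.49897308 197.69933576]
 [  0.           0.           1.        ]] -0.01351046291502047 [0.14029556 0.53793356 0.37314797]
{'clock': 0.15, 'joint_pos': array([ 1.08838924e+00,  3.51129644e-01,  1.65223677e+00,  2.15439060e-05,
        1.13912695e+00, -8.46108801e-02]), 'joint_velocities': array([-1.33132676e-05, -2.06032477e-03, -3.14164454e-03, -8.34540369e-04,
        1.48733830e-04, -1.52641383e-03]), 'joint_efforts': array([ 8.37003099e-04, -5.06251109e+01, -2.91496575e+01, -4.76840353e-05,
        3.46493187e-03, -7.48596449e-06]), 'tcp_pos': array([0.21293493, 0.50686192, 0.24958801]), 'tcp_rot': array([[-9.21913440e-01,  3.87395690e-01, -4.35184808e-04],
       [ 3.87395922e-01,  9.21913107e-01, -7.88842506e-04],
       [ 9.56083921e-05, -8.95833328e-04, -9.99999594e-01]]), 'wrist_force': array([ 0.88492137, -0.04050265,  0.06571131]), 'moment': array([ 0.01679481, -0.01356158, -0.02429608]), 'finger_force': 0.0, 'width': 0.9986814739359867}
```

View pics/scene0.png

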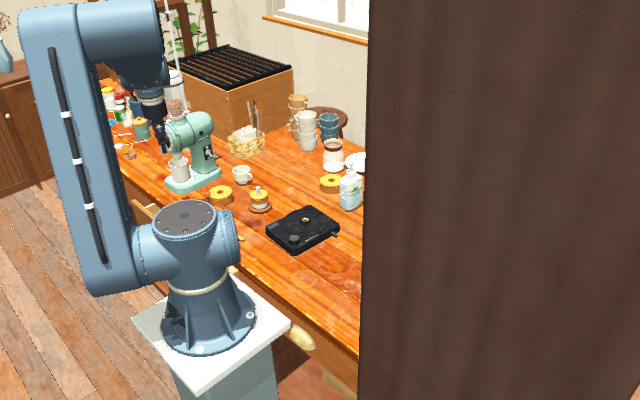

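View pics/top0.png

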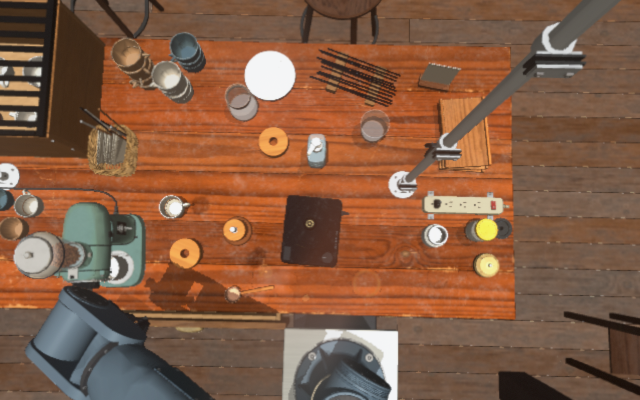

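Scene: the arm is left of the bench by the green grinder. In the top view, cap-like wooden rings are at (236,230) with a rod, (185,253) and (273,142), both larger and with a bare hole. Canister candidates are (435,236), (375,126) and (241,100). The jar with the yellow lid is (487,230) or (487,265). Next, one close crop of both areas.

```bash
python3 - <<'E'
from h import *
import pickle
F=pickle.load(open("f0.pkl","rb")); f=F["top"]; I=f["color"][:,:,::-1]
a=cv2.resize(I[185:285,150:310],None,fx=5,fy=5,interpolation=cv2.INTER_CUBIC)[:300*2]
a=cv2.resize(I[190:280,155:315],(800,450//1),interpolation=cv2.INTER_CUBIC)[:, :]
a=cv2.resize(I[195:275,155:255],(400,320),interpolation=cv2.INTER_CUBIC)
b=cv2.resize(I[195:275,405:505],(400,320),interpolation=cv2.INTER_CUBIC)
c=cv2.resize(I[80:160,215:315],(400,320)); d=cv2.resize(I[90:170,330:430],(400,320))
cv2.imwrite("pics/crop1.png",np.vstack([np.hstack([a,b]),np.hstack([c,d])[:280]]))
for n,u,v,z in[("lid rod",236,230,.08),("cap big1",185,253,.02),("cap big2",273,142,.02),("can",435,236,.08),("cup",172,206,.05),("jarA",487,230,.11),("jarB",487,265,.11),("glass",375,126,.08),("post",404,185,0)]: print(n,at_z(f,u,v,z).round(3))
E
```

```text
lid rod [0.417 0.292 0.08 ]
cap big1 [0.352 0.443 0.02 ]
cap big2 [0.677 0.207 0.02 ]
can [ 0.414 -0.248  0.08 ]
cup [0.481 0.478 0.05 ]
jarA [ 0.432 -0.379  0.11 ]
jarB [ 0.34  -0.377  0.11 ]
glass [ 0.715 -0.082  0.08 ]
post [ 0.564 -0.177  0.   ]
```

View pics/crop1.png

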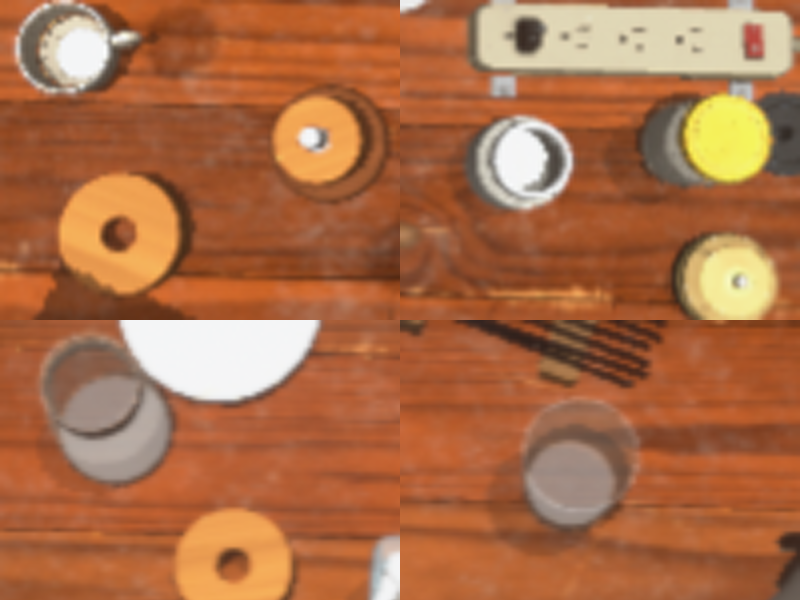

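Crop: the lid set with its metal rod is at full-frame pixel (234,230), and its cap is smaller than the plain rings at (185,253) and (273,142). The open metal canister is at (437,235), its mouth about 17 px, which matches 44 mm. The cup is at (172,206). The yellow-lidded jar is at (487,230), with a knobbed tin at (487,265). The lid set at (234,230) is my choice; I'm moving there, first clear to the right.

```bash
python3 -m inch '[[85,[-25,-19,0],[0,0,0]],[85,[-50,-38,0],[0,0,0]],[85,[-75,-57,0],[0,0,0]],[85,[-100,-76,0],[0,0,0]],[85,[-126,-95,0],[0,0,0]],[85,[-151,-114,0],[0,0,0]],[85,[-176,-133,0],[0,0,0]],[85,[-201,-151,0],[0,0,0]]]' 40
python3 - <<'E'
from h import *
f=grab("wrist"); s=manip.observe(); print(s["tcp_pos"],s["joint_pos"].round(2), -f["R"].T@f["t"], f["R"][2])
I=np.ascontiguousarray(f["color"][:,:,::-1]); cv2.imwrite("pics/w1.png",I)
for z in(0,.055,.0835): print(proj(f,[.417,.292,z]))
import pickle; pickle.dump(f,open("f1.pkl","wb"))
E
```

```text
clock: 1.15
tcp_pos: [0.3402, 0.289, 0.2499]
tcp_rot: [[-0.922, 0.387, -0.0], [0.387, 0.922, -0.0], [0.0, -0.0, -1.0]]
wrist_force: [-0.5, 1.2, 0.8]
width: 0.995
finger_force: 0.0
[0.34134229 0.28704724 0.24985705] [ 0.6   0.16  1.91 -0.    1.08 -0.58] [0.26751643 0.32001783 0.37353556] [ 0.28238495 -0.11933883 -0.95184924]
[339.7508161  216.63992161]
[343.1256735  233.08428275]
[345.30452516 243.70566833]
```

View pics/w1.png

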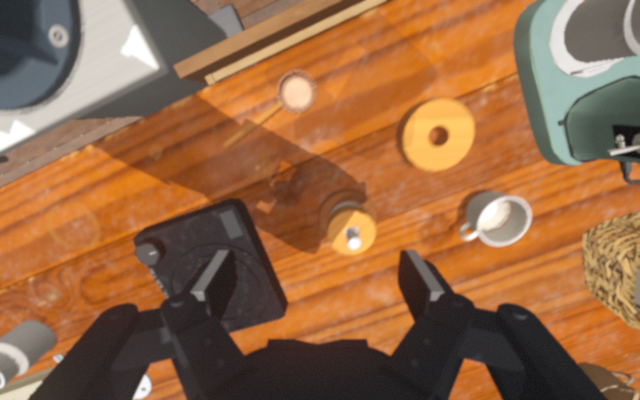

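Wrist view: the lid set on its stand is at about (351,231), its rod tip at about (354,239), between the fingers' projections. The cup is at (497,220) and a plain ring at (437,134). Next, refine by segmentation in both views.

```bash
python3 - <<'E'
from h import *
import pickle
f1=pickle.load(open("f1.pkl","rb")); f0=pickle.load(open("f0.pkl","rb"))["top"]
def blob(f,u,v,r,z,nm):
    I=f["color"]; u0,v0=int(u-r),int(v-r); P=I[v0:v0+2*r,u0:u0+2*r]; H=cv2.cvtColor(P,cv2.COLOR_RGB2HSV)
    m=((H[...,0]>=13)&(H[...,0]<30)&(H[...,1]>90)&(H[...,2]>120)).astype(np.uint8)
    n,l,st,c=cv2.connectedComponentsWithStats(m); k=1+np.argmax(st[1:,4]); cn=cv2.findContours((l==k).astype(np.uint8),0,1)[0][0]
    cn=cv2.convexHull(cn); (cx,cy),rad=cv2.minEnclosingCircle(cn); e=cv2.fitEllipse(cn)
    print(nm,st[k],(cx+u0,cy+v0),rad,"ell",e, at_z(f,e[0][0]+u0,e[0][1]+v0,z).round(4), H[r,r])
    s=((H[...,1]<60)&(H[...,2]>140)).astype(np.uint8); y,x=np.nonzero(s*(np.hypot(*np.mgrid[-r:r,-r:r])<r*.5)); 
    if len(x): print("  rod px",x.mean()+u0,y.mean()+v0,len(x),at_z(f,x.mean()+u0,y.mean()+v0,.0835).round(4))
blob(f1,351,231,40,.055,"wrist"); blob(f0,234,230,18,.055,"top")
# canister mouth
P=f0["color"][215:260,415:460]; g=cv2.GaussianBlur(cv2.resize(P,None,fx=6,fy=6,interpolation=cv2.INTER_CUBIC),(5,5),0)
cv2.imwrite("pics/can.png",np.hstack([g[...,::-1],cv2.resize(f1["color"][190:270,310:390],(270,270),interpolation=cv2.INTER_CUBIC)[...,::-1]]))
for u,v in[(437.5,235)]: print("can",at_z(f0,u,v,.08))
E
```

```text
wrist [   0   15   80   65 3621] (350.5, 243.5) 47.56584167480469 ell ((42.62156295776367, 55.11567687988281), (74.67789459228516, 94.95577239990234), 53.47344970703125) [0.4389 0.2977 0.055 ] [ 11  38 149]
  rod px 353.01408450704224 238.7417840375587 213 [0.4146 0.3023 0.0835]
top [  7   7  23  22 366] (233.60679626464844, 229.55825233459473) 11.499371528625488 ell ((17.89384651184082, 17.635498046875), (22.082176208496094, 22.64781379699707), 49.11869812011719) [0.4192 0.3021 0.055 ] [ 15   3 189]
  rod px 232.59259259259258 229.37037037037038 27 [0.4184 0.3003 0.0835]
can [ 0.4166226  -0.25504082  0.08      ]
```

View pics/can.png

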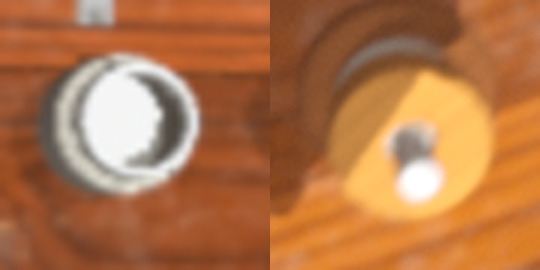

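Left crop: canister rim centre at about (438.4,235.4) full-frame. Right crop: rod tip at about (354.1,243.3), cap top centre at about (352.4,233.6). Next, move over the lid and check from closer.

```bash
python3 -m inch '[[85,[-8,6,10],[0,0,0]],[85,[-18,12,22],[0,0,0]],[85,[-28,20,35],[0,0,0]],[85,[-40,28,50],[0,0,0]],[85,[-52,36,65],[0,0,0]],[85,[-64,43,80],[0,0,0]],[85,[-64,43,80],[0,0,0]],[85,[-64,43,80],[0,0,0]]]' 40
python3 - <<'E'
from h import *
import pickle
f1=pickle.load(open("f1.pkl","rb")); f0=pickle.load(open("f0.pkl","rb"))["top"]
print("w1 tip",at_z(f1,354.1,243.3,.0835),"cap",at_z(f1,352.4,233.6,.055),"can top",at_z(f0,438.4,235.4,.08))
f=grab("wrist"); s=manip.observe(); print(s["tcp_pos"]); pickle.dump(f,open("f2.pkl","wb"))
p=proj(f,[.417,.302,.0835]);print(p); u,v=int(p[0])-50,int(p[1])-50
P=f["color"][v:v+100,u:u+100]; cv2.imwrite("pics/w2.png",cv2.resize(P,(500,500),interpolation=cv2.INTER_CUBIC)[...,::-1]); print(u,v)
E
```

```text
clock: 2.2
tcp_pos: [0.4152, 0.3051, 0.1698]
tcp_rot: [[-0.922, 0.387, -0.001], [0.387, 0.922, -0.0], [0.0, -0.0, -1.0]]
wrist_force: [0.0, 0.3, 0.0]
width: 0.997
finger_force: 0.0
w1 tip [0.42041854 0.30145048 0.0835    ] cap [0.42211422 0.30235159 0.055     ] can top [ 0.41560096 -0.25746478  0.08      ]
[0.41518273 0.30509957 0.17015651]
[314.01924599 214.75250552]
264 164
```

View pics/w2.png

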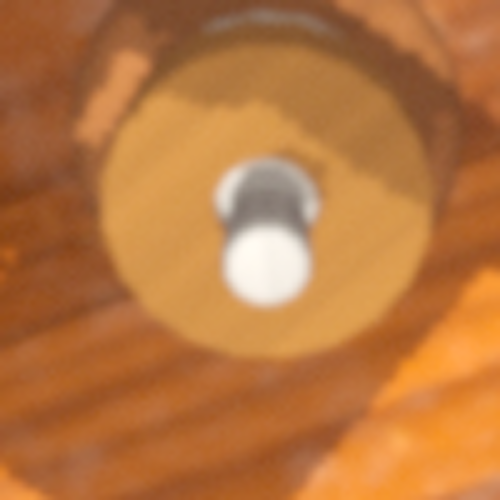

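Close view: the rod tip is at (317.4,216.8) full-frame and the cap top centre at (317.4,204); the cap sits nested and the rod is centred.

```bash
python3 - <<'E'
from h import *
import pickle
f=pickle.load(open("f2.pkl","rb")); s=manip.observe(); R=s["tcp_rot"];p=s["tcp_pos"]
for u,v,z in[(317.4,216.8,.0835),(317.4,204,.055)]:
    X=at_z(f,u,v,z); print(X.round(4),"tool mm",(1000*R.T@(X-p)).round(1))
E
```

```text
[0.4197 0.3038 0.0835] tool mm [-4.6  0.5 86.7]
[0.4188 0.3042 0.055 ] tool mm [ -3.7   0.6 115.2]
```

```bash
python3 -m inch '[[85,[-4,0.5,10],[0,0,0]],[85,[-4,0.5,25],[0,0,0]],[85,[-4,0.5,42],[0,0,0]],[60,[-4,0.5,60],[0,0,0]],[50,[-4,0.5,75],[0,0,0]],[40,[-4,0.5,85],[0,0,0]],[40,[-4,0.5,90],[0,0,0]],[30,[-4,0.5,90.5],[0,0,0]]]' 50
python3 -m inch '[[20,[0,0,0],[0,0,0]],[16,[0,0,0],[0,0,0]],[10,[0,0,0],[0,0,0]],[5,[0,0,0],[0,0,0]],[5,[0,0,0],[0,0,0]],[5,[0,0,0],[0,0,0]],[5,[0,0,0],[0,0,0]],[5,[0,0,0],[0,0,0]]]' 50
```

```text
clock: 3.25
tcp_pos: [0.4194, 0.3038, 0.0794]
tcp_rot: [[-0.922, 0.387, -0.0], [0.387, 0.922, -0.0], [0.0, -0.0, -1.0]]
wrist_force: [0.6, 0.4, -1.0]
width: 0.356
finger_force: 0.0
clock: 4.25
tcp_pos: [0.4196, 0.3037, 0.0799]
tcp_rot: [[-0.922, 0.387, 0.0], [0.387, 0.922, 0.0], [-0.0, 0.0, -1.0]]
wrist_force: [-1.1, -2.2, 6.5]
width: 0.141
finger_force: 48.9
```

```bash
python3 -m inch '[[5,[0,0,-1],[0,0,0]],[5,[0,0,-2],[0,0,0]],[5,[0,0,-3],[0,0,0]],[5,[0,0,-4],[0,0,0]],[5,[0,0,-5],[0,0,0]],[5,[0,0,-6],[0,0,0]],[5,[0,0,-7],[0,0,0]],[5,[0,0,-8],[0,0,0]]]' 60
python3 -m inch '[[5,[0,0,-1],[0,0,0]],[5,[0,0,-3],[0,0,0]],[5,[0,0,-6],[0,0,0]],[5,[0,0,-10],[0,0,0]],[5,[0,0,-15],[0,0,0]],[5,[0,0,-21],[0,0,0]],[5,[0,0,-27],[0,0,0]],[5,[0,0,-32],[0,0,0]]]'
```

```text
clock: 5.25
tcp_pos: [0.4197, 0.3039, 0.0883]
tcp_rot: [[-0.922, 0.387, 0.001], [0.387, 0.922, 0.0], [-0.001, 0.001, -1.0]]
wrist_force: [0.1, -1.8, 1.2]
width: 0.135
finger_force: 60.3
clock: 6.25
tcp_pos: [0.4194, 0.3038, 0.12]
tcp_rot: [[-0.922, 0.387, 0.0], [0.387, 0.922, 0.0], [-0.0, 0.0, -1.0]]
wrist_force: [-0.8, 0.6, -1.8]
width: 0.141
finger_force: 60.0
```

```bash
python3 -m inch '[[5,[0,0,-6],[0,0,0]],[5,[-1,-2,-16],[0,0,0]],[5,[-4,-8,-28],[0,0,0]],[5,[-9,-20,-42],[0,0,0]],[5,[-17,-40,-56],[0,0,0]],[5,[-28,-66,-68],[0,0,0]],[5,[-40,-95,-76],[0,0,0]],[5,[-53,-125,-80],[0,0,0]]]'
python3 -m inch '[[5,[-13,-32,0],[0,0,0]],[5,[-27,-65,0],[0,0,0]],[5,[-42,-100,0],[0,0,0]],[5,[-58,-138,0],[0,0,0]],[5,[-74,-176,0],[0,0,0]],[5,[-90,-215,0],[0,0,0]],[5,[-104,-247,0],[0,0,0]],[5,[-112,-268,0],[0,0,0]]]'
python3 -m inch '[[5,[-2,-4,0],[0,0,0]],[5,[-3,-7,0],[0,0,0]],[5,[-3,-7,0],[0,0,0]],[5,[-3,-7,0],[0,0,0]],[5,[-3,-7,0],[0,0,0]],[5,[-3,-7,0],[0,0,0]],[5,[-3,-7,0],[0,0,0]],[5,[-3,-7,0],[0,0,0]]]'
python3 - <<'E'
from h import *
import pickle
f=grab("wrist"); s=manip.observe(); print(s["tcp_pos"],s["joint_pos"].round(2)); g=grab("top"); pickle.dump((f,g,s),open("f3.pkl","wb"))
c=[.4156,-.2575,.08]; print(proj(f,c),proj(g,c))
cv2.imwrite("pics/w3.png",f["color"][...,::-1])
E
```

```text
clock: 7.25
tcp_pos: [0.4197, 0.1664, 0.2007]
tcp_rot: [[-0.922, 0.387, 0.001], [0.387, 0.922, 0.0], [-0.001, 0.001, -1.0]]
wrist_force: [0.8, 0.1, -2.4]
width: 0.138
finger_force: 60.0
clock: 8.25
tcp_pos: [0.4186, -0.1244, 0.2002]
tcp_rot: [[-0.921, 0.389, 0.001], [0.389, 0.921, -0.0], [-0.001, -0.0, -1.0]]
wrist_force: [-0.2, 0.1, -2.5]
width: 0.139
finger_force: 60.0
clock: 9.25
tcp_pos: [0.4193, -0.1301, 0.1995]
tcp_rot: [[-0.922, 0.387, 0.0], [0.387, 0.922, -0.0], [-0.0, -0.0, -1.0]]
wrist_force: [-0.5, 0.2, -2.2]
width: 0.135
finger_force: 60.0
[ 0.41929136 -0.13009252  0.1994714 ] [-0.41  0.22  1.98  0.    0.95 -1.58]
[193.07447731 243.86052712] [438.41305793 235.40068075]
```

View pics/w3.png

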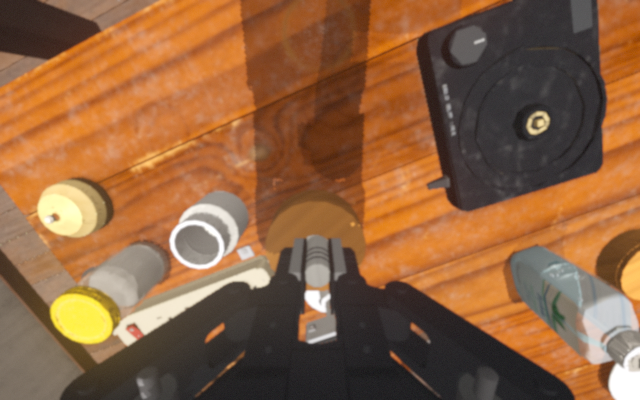

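Wrist view: the lid set hangs in the closed fingers (cap disc around (315,240)). The canister's open rim is at about (199,245), the jar at (110,290) and the tin at (70,208). Next, fit the rim.

```bash
python3 - <<'E'
from h import *
import pickle
from scipy.optimize import least_squares
from scipy.ndimage import map_coordinates
f,g,s=pickle.load(open("f3.pkl","rb"))
a=np.linspace(0,2*np.pi,120)[:-1]
def fit(f,c0,sg):
    G=cv2.GaussianBlur(cv2.cvtColor(f["color"],cv2.COLOR_RGB2GRAY),(0,0),sg).astype(float)
    def samp(x,y,r):
        q=np.array([proj(f,[x+r*np.cos(t),y+r*np.sin(t),.08]) for t in a]); return map_coordinates(G,[q[:,1],q[:,0]],order=1)
    def score(x,y): return np.mean(samp(x,y,.024)-.5*samp(x,y,.0185)-.5*samp(x,y,.0295))
    best=max((score(c0[0]+i*.001,c0[1]+j*.001),c0[0]+i*.001,c0[1]+j*.001) for i in range(-9,10) for j in range(-9,10))
    return best
out=[]
for n,F,sg in(("wrist",f,.7),("top",g,.5)):
    b=fit(F,(.4156,-.2575),sg); print(n,np.round(b,4)); out.append(b)
print("eye",at_z(f,199,245,.08))
tiles=[]
for F,b,w in((f,out[0],45),(g,out[1],22)):
    p=proj(F,[b[1],b[2],.08]); u,v=int(p[0])-w,int(p[1])-w; k=400/(2*w)
    T=np.ascontiguousarray(cv2.resize(F["color"][v:v+2*w,u:u+2*w],(400,400),interpolation=cv2.INTER_CUBIC)[...,::-1])
    for r in(.022,.026):
        q=np.array([proj(F,[b[1]+r*np.cos(t),b[2]+r*np.sin(t),.08]) for t in a]); cv2.polylines(T,[np.int32((q+.5-[u,v])*k)],True,(0,0,255),1)
    tiles.append(T)
cv2.imwrite("pics/fit.png",np.hstack(tiles))
E
```

```text
wrist [107.0857   0.4176  -0.2555]
top [ 3.1244  0.4066 -0.2505]
eye [ 0.41886794 -0.25283455  0.08      ]
```

View pics/fit.png

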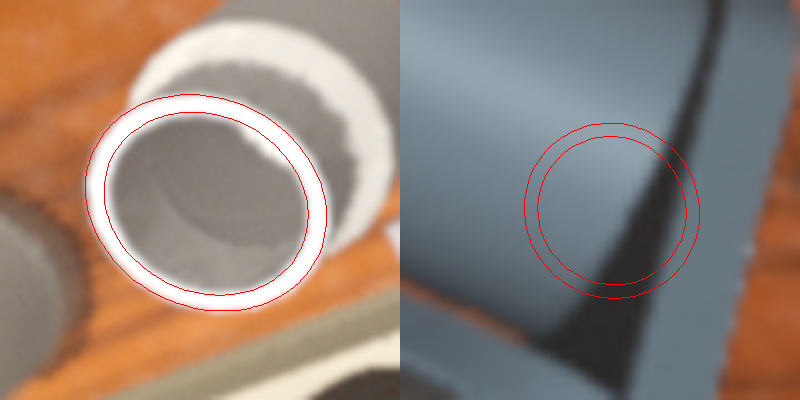

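The fit ring lies exactly on the rim in the wrist view: canister at (0.4176, -0.2555). The top view is blocked by the arm, but its first frame agrees within 2 mm. Next, move over it.

```bash
python3 -m inch '[[5,[-3,-8,0],[0,0,0]],[5,[-10,-25,0],[0,0,0]],[5,[-19,-47,0],[0,0,0]],[5,[-29,-72,0],[0,0,0]],[5,[-38,-95,0],[0,0,0]],[5,[-44,-110,0],[0,0,0]],[5,[-47,-116.3,0],[0,0,0]],[5,[-47,-116.3,0],[0,0,0]]]'
python3 -m inch '[[5,[0,0,5],[0,0,0]],[5,[0,0,13],[0,0,0]],[5,[0,0,22],[0,0,0]],[5,[0,0,31],[0,0,0]],[5,[0,0,39],[0,0,0]],[5,[0,0,44],[0,0,0]],[5,[0,0,46],[0,0,0]],[5,[0,0,46],[0,0,0]]]'
python3 - <<'E'
from h import *
f=grab("wrist"); s=manip.observe(); p=s["tcp_pos"]; print(p,s["wrist_force"],s["moment"],(1000*s["tcp_rot"].T@(np.array([.4176,-.2555,.130])-p)).round(1))
P=f["color"][140:340,200:440]; cv2.imwrite("pics/w4.png",cv2.resize(P,(720,600),interpolation=cv2.INTER_CUBIC)[...,::-1])
E
```

```text
clock: 10.35
tcp_pos: [0.4175, -0.2555, 0.1994]
tcp_rot: [[-0.922, 0.388, -0.0], [0.388, 0.922, 0.0], [0.0, 0.0, -1.0]]
wrist_force: [-0.3, 0.5, -1.9]
width: 0.138
finger_force: 60.0
clock: 11.35
tcp_pos: [0.4177, -0.2556, 0.1535]
tcp_rot: [[-0.922, 0.387, 0.0], [0.387, 0.922, -0.0], [-0.0, -0.0, -1.0]]
wrist_force: [0.3, -0.1, -2.8]
width: 0.138
finger_force: 60.0
[ 0.41768528 -0.25560734  0.15365318] [-0.19868298  0.63275272 -1.59307534] [ 0.02636943  0.0215791  -0.00350572] [ 0.1  0.1 23.7]
```

View pics/w4.png

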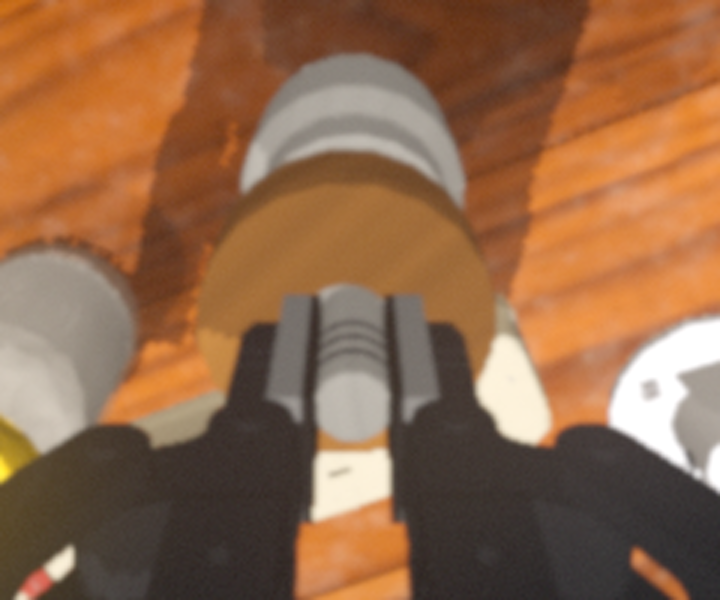

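The canister (centred at x≈353 in the crop) lies straight under the rod (353), with the cap nested. Lowering slowly.

```bash
python3 -m inch '[[5,[0,0,2],[0,0,0]],[5,[0,0,4],[0,0,0]],[5,[0,0,6],[0,0,0]],[5,[0,0,8],[0,0,0]],[5,[0,0,10],[0,0,0]],[5,[0,0,12],[0,0,0]],[5,[0,0,14],[0,0,0]],[5,[0,0,14],[0,0,0]]]'
python3 -m inch '[[5,[0,0,1.5],[0,0,0]],[5,[0,0,3],[0,0,0]],[5,[0,0,4.5],[0,0,0]],[5,[0,0,6],[0,0,0]],[5,[0,0,7],[0,0,0]],[5,[0,0,8],[0,0,0]],[5,[0,0,8.5],[0,0,0]],[5,[0,0,8.5],[0,0,0]]]'
```

```text
clock: 12.4
tcp_pos: [0.4175, -0.2555, 0.1394]
tcp_rot: [[-0.922, 0.387, -0.0], [0.387, 0.922, 0.0], [0.0, 0.0, -1.0]]
wrist_force: [0.2, 0.4, -3.0]
width: 0.138
finger_force: 60.0
clock: 13.4
tcp_pos: [0.4176, -0.2556, 0.131]
tcp_rot: [[-0.922, 0.387, -0.0], [0.387, 0.922, -0.0], [-0.0, -0.0, -1.0]]
wrist_force: [0.7, 0.5, -2.8]
width: 0.136
finger_force: 60.0
```

```bash
python3 -m inch '[[5,[0,0,0.3],[0,0,0]],[5,[0,0,0.6],[0,0,0]],[5,[0,0,0.9],[0,0,0]],[5,[0,0,1.2],[0,0,0]],[5,[0,0,1.5],[0,0,0]],[5,[0,0,1.5],[0,0,0]],[5,[0,0,1.5],[0,0,0]],[5,[0,0,1.5],[0,0,0]]]'
```

```text
clock: 14.4
tcp_pos: [0.4177, -0.2557, 0.1299]
tcp_rot: [[-0.922, 0.387, 0.0], [0.387, 0.922, -0.0], [-0.0, -0.0, -1.0]]
wrist_force: [-2.3, 0.9, 5.3]
width: 0.143
finger_force: 60.9
```

Contact at seat height (8 N up, z 0.1299, as predicted), so the lid set is home. Release, open, then lower round the cap.

```bash
python3 -m inch '[[14,[0,0,-0.8],[0,0,0]],[18,[0,0,-0.8],[0,0,0]],[30,[0,0,-0.8],[0,0,0]],[50,[0,0,-0.8],[0,0,0]],[70,[0,0,-0.8],[0,0,0]],[85,[0,0,-0.8],[0,0,0]],[85,[0,0,-0.8],[0,0,0]],[85,[0,0,-0.8],[0,0,0]]]' 40
python3 - <<'E'
from h import *
f=grab("wrist"); s=manip.observe(); print(s["tcp_pos"],s["width"],s["wrist_force"])
P=f["color"][120:320,180:460]; cv2.imwrite("pics/w5.png",cv2.resize(P,(800,571),interpolation=cv2.INTER_CUBIC)[...,::-1])
for z,n in((.1335,"tip"),(.105,"cap"),(.08,"can")): print(n,(proj(f,[.4177,-.2557,z])-[180,120])*800/280)
E
```

```text
clock: 15.4
tcp_pos: [0.4176, -0.2556, 0.1303]
tcp_rot: [[-0.922, 0.387, -0.0], [0.387, 0.922, 0.0], [0.0, 0.0, -1.0]]
wrist_force: [0.6, -0.5, -0.9]
width: 0.996
finger_force: 0.0
[ 0.41759962 -0.25553337  0.13030589] 0.9921864268912906 [-0.06947899  0.64722649 -0.43559638]
tip [388.98575914 444.3829701 ]
cap [389.46968122 365.83167534]
can [389.78084252 315.35117154]
```

View pics/w5.png

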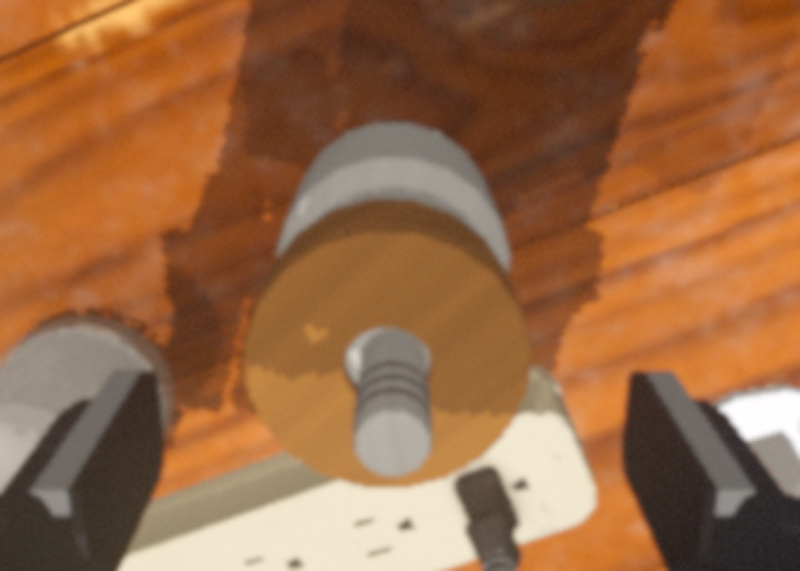

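The lids are seated, with the rod tip at crop (393,440) where (389,444) was predicted; the open fingers straddle the cap. Lower and grip the cap.

```bash
python3 -m inch '[[85,[0,0,5],[0,0,0]],[85,[0,0,12],[0,0,0]],[85,[0,0,18],[0,0,0]],[85,[0,0,24],[0,0,0]],[85,[0,0,28],[0,0,0]],[85,[0,0,29.5],[0,0,0]],[85,[0,0,29.5],[0,0,0]],[78,[0,0,29.5],[0,0,0]]]' 30
python3 -m inch '[[72,[0,0,0],[0,0,0]],[68,[0,0,0],[0,0,0]],[65,[0,0,0],[0,0,0]],[62,[0,0,0],[0,0,0]],[60,[0,0,0],[0,0,0]],[56,[0,0,0],[0,0,0]],[52,[0,0,0],[0,0,0]],[50,[0,0,0],[0,0,0]]]'
```

```text
clock: 16.45
tcp_pos: [0.4177, -0.2556, 0.101]
tcp_rot: [[-0.922, 0.387, 0.0], [0.387, 0.922, -0.0], [-0.0, -0.0, -1.0]]
wrist_force: [0.3, 0.6, 0.3]
width: 0.913
finger_force: 0.0
clock: 17.45
tcp_pos: [0.4177, -0.2557, 0.1011]
tcp_rot: [[-0.922, 0.387, 0.0], [0.387, 0.922, -0.0], [-0.001, -0.0, -1.0]]
wrist_force: [-0.7, -0.0, 6.0]
width: 0.693
finger_force: 32.4
```

```bash
python3 -m inch '[[50,[0,0,-1],[0,0,0]],[50,[0,0,-2.5],[0,0,0]],[50,[0,0,-4.5],[0,0,0]],[50,[0,0,-7],[0,0,0]],[50,[0,0,-10],[0,0,0]],[50,[0,0,-14],[0,0,0]],[50,[0,0,-18],[0,0,0]],[50,[0,0,-22],[0,0,0]]]'
python3 -m inch '[[50,[0,0,-6],[0,0,0]],[50,[0,0,-13],[0,0,0]],[50,[0,0,-22],[0,0,0]],[50,[0,0,-33],[0,0,0]],[50,[0,0,-45],[0,0,0]],[50,[0,0,-57],[0,0,0]],[50,[0,0,-68],[0,0,0]],[50,[0,0,-78],[0,0,0]]]'
python3 -m inch '[[50,[0,0,-2],[0,0,0]],[50,[0,0,-2],[0,0,0]],[50,[0,0,-2],[0,0,0]],[50,[0,0,-2],[0,0,0]],[50,[0,0,-2],[0,0,0]],[50,[0,0,-2],[0,0,0]],[50,[0,0,-2],[0,0,0]],[50,[0,0,-2],[0,0,0]]]'
python3 - <<'E'
from h import *
f=grab("wrist"); s=manip.observe(); print(s["tcp_pos"],s["width"],s["finger_force"],s["wrist_force"])
cv2.imwrite("pics/w6.png",f["color"][...,::-1])
E
```

```text
clock: 18.45
tcp_pos: [0.4176, -0.2555, 0.1231]
tcp_rot: [[-0.922, 0.387, 0.0], [0.387, 0.922, -0.0], [-0.0, -0.0, -1.0]]
wrist_force: [0.7, -0.2, -0.6]
width: 0.688
finger_force: 32.3
clock: 19.45
tcp_pos: [0.4176, -0.2555, 0.2016]
tcp_rot: [[-0.922, 0.387, 0.0], [0.387, 0.922, -0.0], [-0.0, -0.0, -1.0]]
wrist_force: [0.3, 0.1, -1.3]
width: 0.684
finger_force: 32.4
clock: 20.45
tcp_pos: [0.4176, -0.2555, 0.2028]
tcp_rot: [[-0.922, 0.387, -0.0], [0.387, 0.922, -0.0], [0.0, -0.0, -1.0]]
wrist_force: [-0.0, 0.4, -1.5]
width: 0.686
finger_force: 32.4
[ 0.41759273 -0.25554211  0.20280522] 0.6894285717121704 32.356087983700945 [ 0.38601527  0.92331226 -1.06098084]
```

View pics/w6.png

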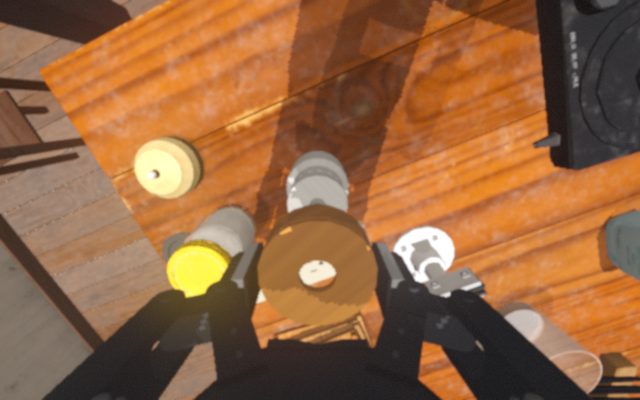

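The cap is held level, with its hole at (318,272) empty of the rod. The canister with the inner lid stands upright below at (318,185). I've used my ten pictures, so I'm handing in.

```bash
python3 -c "
from cell import finish_job; print(finish_job())"
```

```text
the job is handed in; nothing more can be done
None
```

The job is handed in: the lid set came out of the stand with the cap on and was seated on the canister. The cap was then lifted off alone and is held level about 10 cm above where it sat; the hand-in returned no verdict.

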